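# Bed a ballast disc into the underside of a figurine plinth

### The job

Fit the steel ballast disc into the upturned plinth: pick it up from the bench, lay it flat on the clear half of the plinth's bottom board and slide it along the board, without lifting it again, until it drops into the round pocket. Then press it down gently but firmly so that the tape in the pocket grips, and let go. Do not bear hard on the plinth and leave the figurines and the paint jar alone.

Things in the scene. Friction and masses are not known exactly. Their poses are not given: they have to be found in the camera images.
- disc: Loose bright steel ballast disc, 48 mm in diameter and 6 mm thick, about 85 g (it varies), lying flat and alone on the bench at the robot's right. Origin at the centre of its underside, z up. Steel slides easily on the board (friction about 0.25). Where one edge dips into the pocket first, the disc leans towards its low side and may wedge; eased that way it drops.
- plinth: Dark red resin plinth, upside down, clamped in a plywood jig fixed to the bench: immovable. Origin at bench height under its centre; local y along its length, x across, z up. Jig base 202 (x) by 282 (y) by 12 mm; stops 32 mm high round the plinth. Plinth 152 by 232 mm, its rim 21 mm wide, top 38 mm above the bench. Hollow: it cracks if the disc or the fingers bear on it with more than 40 N.
- clear_half (a point): Middle of the clear half of the light-brown bottom board inside the rim, on its face, 36 mm above the bench and 2 mm below the rim: plinth-local (0, -0.035, 0.036), plinth's axes. The flat board's open area is 110 mm (x) by 190 mm (y). The disc is first laid flat about here (centre within 25 mm in x, 20 mm in y) for at least 0.2 s. From then on it stays down on the board.
- pocket_half (a point): Nominal place of the pocket on the board's face: plinth-local (0, 0.040, 0.036), plinth's axes. The true round pocket, bored by hand, is centred up to 10 mm off in x and 7 mm off in y; this is not measured. It is 49.6 mm wide, 6 mm deep, sharp-edged, with pale tape on its floor; the disc just fits, then lies flush. The tape grips when the disc, home, is pressed with over 8 N for 0.4 s.
- cockerel_a: Painted white, red and gold resin cockerel figurine, 40 mm across the foot, 78 mm tall; origin at the centre of its foot. A bystander.
- cockerel_b: Another such cockerel figurine, same size and origin. A bystander.
- paint_jar: Shut jar of gold paint, 60 mm in diameter, 62 mm tall; origin at the centre of its foot. A bystander.
There are look-alikes about, which are no part of the job. What is meant by the disc is not blue, red or turquoise, and is the smaller of those in its own colour.

How it is judged (in metres and radians):
On the way, in this order (a step that is already met when the one before it is completed fails the run):
1. the disc lies flat on the clear half of the board (z of disc in the frame of plinth between 0.0345 and 0.0375 m and y of disc in the frame of plinth between -0.06 and -0.01 m and x of disc in the frame of plinth between -0.03 and 0.03 m and angle between disc's own z axis and vertical below 0.06 rad and contact force between disc and plinth above 0.2 N), for 0.2 s.
2. the disc is home in the pocket and is pressed down with more than 8 N (z of disc in the frame of plinth between 0.027 and 0.0315 m and y of disc in the frame of plinth between 0.03 and 0.05 m and x of disc in the frame of plinth between -0.013 and 0.013 m and angle between disc's own z axis and vertical below 0.05 rad and contact force between disc and plinth above 8 N), for 0.4 s.
At the end, for the whole second after the job is handed in: The disc lies at rest on the floor of the pocket, within 1.5 mm of fully down and within 0.05 rad of flat, and is let go; the figurines and the jar stand where they stood, within 20 mm (z of disc in the frame of plinth between 0.027 and 0.0315 m and y of disc in the frame of plinth between 0.03 and 0.05 m and x of disc in the frame of plinth between -0.013 and 0.013 m and angle between disc's own z axis and vertical below 0.05 rad and linear speed of disc below 0.02 m/s and contact force between the fingers and disc below 0.1 N and distance of each of cockerel_a, cockerel_b, paint_jar from where it was at the start of the episode below 0.02 m); the robot touches nothing.
It fails at once if the disc bears on the plinth with more than 40 N (contact force between disc and plinth above 40 N).
It fails at once if the fingers bear on the plinth with more than 40 N (contact force between the fingers and plinth above 40 N).
It fails at once if on the pocket half of the board the disc is held 5 to 25 mm above the board's face instead of being slid (z of disc in the frame of plinth between 0.041 and 0.061 m and y of disc in the frame of plinth between 0.005 and 0.09 m and x of disc in the frame of plinth between -0.05 and 0.05 m).
It fails at once if a figurine or the paint jar is moved by more than 20 mm or tipped (distance of any of cockerel_a, cockerel_b, paint_jar from where it was at the start of the episode above 0.02 m or angle between any of cockerel_a, cockerel_b, paint_jar's own z axis and vertical above 0.3 rad).
It also fails if it takes over 72 s, if anything falls off the work surface, if the arm or the gripper's body presses on something with over 40 N, if the wrist force passes 120 N, or if a joint passes its speed limit or range.

### The arm

A 6-joint arm with a two-finger parallel gripper is mounted at the origin on the work surface. World frame = base frame: x ahead of the robot, y to its left, z up, the work surface at z = 0. Lengths are in mm, angles in rad, forces in N, time in s.
With the tool pointing down it reaches from about 275 to 750 mm from the base axis. Payload 10.2 kg.
Tool frame: the origin (TCP) lies midway between the tips of the shut fingers; the grasp point (between the pads) lies 19 mm behind it (ctrl.hold_point_z is the distance from the TCP to the grasp point, in mm); z points along the fingers, y is the direction in which the jaws open and shut (so a half turn about z gives the same grasp; the last joint's range is limited). The gripper opens to 85 mm and grips with 20 to 120 N. Pads are 22 mm wide; open, the fingers measure 114 mm over their backs; the gripper's body (76 mm by 85 mm) begins 54 mm behind the grasp point. The pads swing forward as they close: fully open they stand 13 mm farther back than shut.
Start: joints at [-1.349, 0.313, 1.498, -0, 1.331, -0.223], TCP at [225.884, -473.928, 231.294] pointing down, gripper open.
Joint ranges: [-2.94, 2.94], [-0.97, 2.17], [0.19, 2.56], [-1.23, 4.37], [0.02, 3.11], [-2.88, 2.88]. Speed limits (rad/s): [2.39, 2.39, 3.01, 3.14, 3.14, 3.14].

### API

Orientations are given as a unit quaternion [w, x, y, z].
In Python, from rig import ctrl, capture, get_calibration, ticket, search_frame, outline_of gives the robot as it stands. The module is installed in compiled form; this text tells all that it offers.
- The arm moves only by the tool servo_tool, never from a script. Its argument "motion" is a list of rows, each an object with "dr": the turn, a rotation vector about the tool's x, y, z in units of 10 degrees (1.0 is 10 degrees), a list of three; "delta_pos": the shift along the tool's x, y, z in units of 50 mm (1.0 is 50 mm), a list of three; "hand": the opening, from 0 (shut) to 1 (fully open). In form: [{"dr": [ax, ay, az], "delta_pos": [x, y, z], "hand": hand}, ...]. A call has 1 to 20 rows; each row shifts and turns the pose as measured when the row begins, along the tool's axes as they then stand; what a row does not reach is not made up. A row lasts 1/8 s, in which the tool goes at most 62.5 mm and 10.7 degrees, less where a joint would pass 70% of its speed; a pose out of reach is approached as far as the arm can. A call is refused whole if a number of a shift passes 1 or a number of a turn 1, either way. A call with a gripper value outside its range is refused whole. The fingers move at their own pace and stop on an object; "squeeze" is the grip in N (left out, the last holds). Time passes only in rows, so rows that do not move let the fingers close. It gives the time, the measured TCP pose, the force and the opening at its end, in the units of the state.
- ctrl.sense(): the state, without advancing time (a new reading comes with each control period).
- capture(name): name is "side" or "top"; returns (picture, depth): 384x512x3 uint8, red, green, blue; 384x512 float32, mm along the optical axis (not along the pixel's ray), 0 where there is no reading.
- get_calibration(name): a dict with "camera_matrix" (3x3 intrinsics, pixels), "T" (4x4, takes a point from camera to world coordinates). Camera axes: x right, y down, z forward; pixel columns grow to the right and rows downward; lengths in mm; the calibration is good to about 2 mm. A picture is of the moment at which its call begins. get_calibration takes no time and is no camera call.
- ticket.finish_job(): hands the job in, once; it reports no verdict.
Trained networks look in the newest picture that a camera, given by its name, has taken for a name from the list of things; names that differ only in an ending like _2 or _b are one class to them, and where a whole thing is asked for, a point or a joint stands for the part that bears it (a point fixed in the world has none). Each returns a list of dicts, best first, with "score" (0 to 1); they miss things now and then, are a little off and sometimes report something else, mostly with a low value. They report only what shows in the picture. A call takes as long as a camera call. They do not tell look-alikes from the thing itself.
- search_frame(camera, label): "bbox" ([left, top, right, bottom] in pixels, round what is visible of it).
- outline_of(camera, label): "pixels" (384x512 bool, what is visible of it) and "bbox" ([left, top, right, bottom] in pixels, round what is visible of it).
The state is a dict: "time_s": time; "joints": joint angles; "dq": joint speeds; "tau": joint torques, N m; "eef_pos": TCP position; "ee_rot": TCP orientation; "force": force on the tool from outside, world axes, zero at the start; "wrist_torque": the same for the moment, N m; "grip_width": opening from 0.0 (shut) to 1.0 (fully open).
Only numpy, scipy, OpenCV 4.12 (cv2) and the standard library are available. Lean on these libraries where they do the work, as an engineer would, in place of code of your own. Each camera call takes 0.05 s, during which the arm holds its last target.

## Working session

There is one attempt and no reset: what is moved stays moved. The work goes in short steps, Python scripts to look and compute and a tool call to move; the robot and the scene stay as the last step left them, time stands still between calls to the robot, and variables do not carry over. Pictures are saved under pics/ and viewed, and the job is handed in when it is done.

Besides the shell and the picture viewer there is one more tool, called as name(argument=value, ...) on one line, values as JSON. servo_tool: Moves the arm, as the interface text tells. Its arguments: {"type":"object","properties":{"motion":{"type":"array"},"squeeze":{"type":"number"}},"required":["motion"]}

```bash
mkdir -p pics
python3 - <<'E'
from rig import ctrl, capture, get_calibration, search_frame
import cv2,numpy as np
print(ctrl.sense())
for n in("side","top"):
    p,d=capture(n); cv2.imwrite(f"pics/{n}0.png",p[:,:,::-1]); np.savez(f"{n}0.npz",p=p,d=d)
    c=get_calibration(n); print(n,np.round(c["camera_matrix"],1),np.round(c["T"],3))
    for l in("disc","plinth","cockerel_a","paint_jar"):
        print(l,[(round(r["score"],2),np.round(r["bbox"]).tolist()) for r in search_frame(n,l)])
print(ctrl.hold_point_z)
E
```

```text
{'time_s': 0.0, 'joints': array([-1.34942004e+00,  3.13457456e-01,  1.49844492e+00, -5.49892841e-07,
        1.33100156e+00, -2.23400010e-01]), 'dq': array([ 2.92352534e-04,  8.33431260e-04, -5.53603831e-04, -2.18961566e-05,
        1.16169271e-03,  1.08840213e-03]), 'tau': array([-1.60467716e-04, -4.12263429e+01, -2.59737843e+01, -2.86165568e-04,
        4.12223657e-03, -2.25379033e-06]), 'eef_pos': array([ 225.81468811, -473.66617457,  230.728314  ]), 'ee_rot': array([-6.55640231e-04,  9.75373278e-01,  2.20559605e-01,  3.96379154e-07]), 'force': array([ 1.33965797, -0.25721013, -0.04847857]), 'wrist_torque': array([-0.02862843,  0.0261775 ,  0.03082482]), 'grip_width': 1.0017838576386986}
side [[498.7   0.  256.2]
 [  0.  498.7 193.5]
 [  0.    0.    1. ]] [[-8.21000e-01 -3.51000e-01  4.51000e-01  4.83730e+01]
 [-5.71000e-01  5.19000e-01 -6.36000e-01  6.73638e+02]
 [-1.10000e-02 -7.79000e-01 -6.26000e-01  7.92560e+02]
 [ 0.00000e+00  0.00000e+00  0.00000e+00  1.00000e+00]]
disc [(0.63, [266.0, 166.0, 295.0, 179.0]), (0.62, [341.0, 185.0, 360.0, 197.0]), (0.55, [271.0, 192.0, 294.0,
[... 288 characters left out ...]
, 269.0, 156.0])]
top [[348.5   0.  257. ]
 [  0.  348.5 193.4]
 [  0.    0.    1. ]] [[-2.80000e-02 -9.94000e-01  1.03000e-01  5.25694e+02]
 [-1.00000e+00  2.70000e-02 -1.20000e-02 -4.88220e+01]
 [ 9.00000e-03 -1.03000e-01 -9.95000e-01  7.10648e+02]
 [ 0.00000e+00  0.00000e+00  0.00000e+00  1.00000e+00]]
disc [(0.87, [286.0, 199.0, 312.0, 220.0]), (0.8, [329.0, 169.0, 361.0, 197.0]), (0.78, [374.0, 192.0, 408.0, 227.0]), (0.71, [332.0, 222.0, 355.0, 245.0]), (0.58, [356.0, 265.0, 377.0, 288.0])]
plinth [(0.55, [97.0, 183.0, 254.0, 302.0])]
cockerel_a [(0.91, [188.0, 99.0, 207.0, 133.0]), (0.85, [258.0, 91.0, 279.0, 119.0])]
paint_jar [(0.72, [351.0, 112.0, 389.0, 142.0])]
18.700000000000003
```

Run:
```python
import cv2
a=cv2.imread("pics/top0.png"); cv2.imwrite("pics/top0d.png",cv2.resize(a[80:320,80:420],None,fx=2.3,fy=2.3,interpolation=cv2.INTER_CUBIC))
a=cv2.imread("pics/side0.png"); cv2.imwrite("pics/side0d.png",cv2.resize(a[110:350,120:400],None,fx=2.4,fy=2.4,interpolation=cv2.INTER_CUBIC))
```

```text
(no output)
```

View pics/top0d.png

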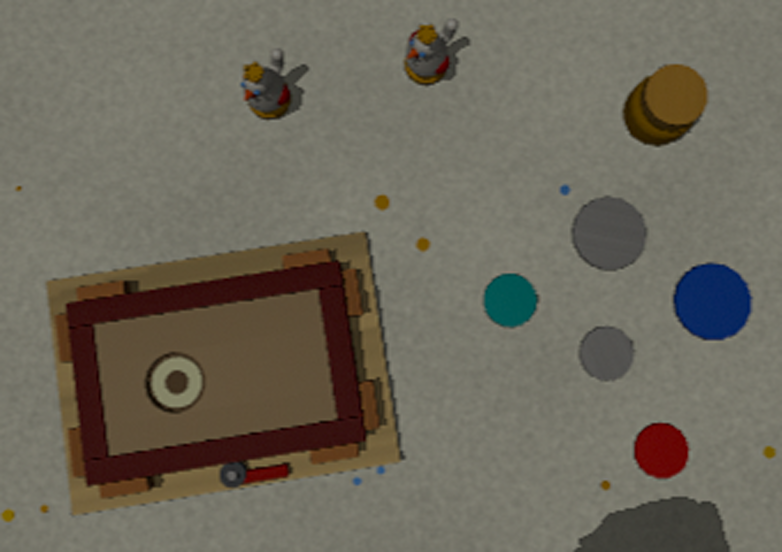

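View pics/side0d.png

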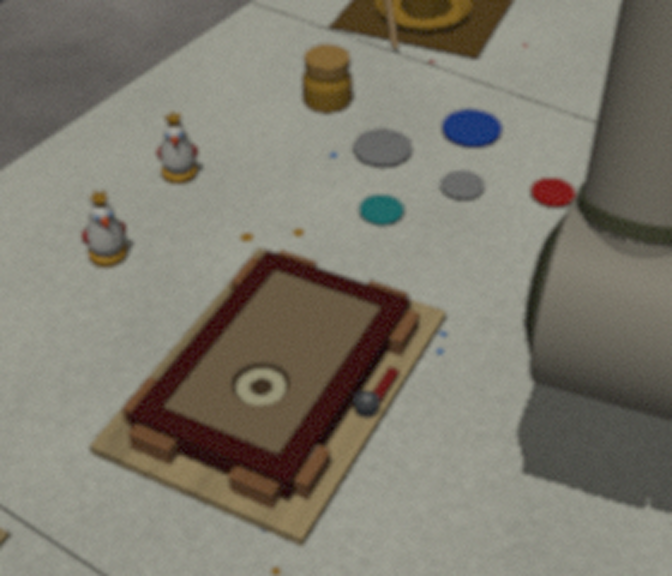

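```bash
cat > h.py <<'E'
import numpy as np,cv2
from rig import get_calibration
def ray(n,uv,z):
    c=get_calibration(n);K=c["camera_matrix"];T=c["T"]
    uv=np.atleast_2d(uv).astype(float)
    d=np.c_[(uv[:,0]-K[0,2])/K[0,0],(uv[:,1]-K[1,2])/K[1,1],np.ones(len(uv))]@T[:3,:3].T
    o=T[:3,3]; return o+d*((z-o[2])/d[:,2])[:,None]
def proj(n,P):
    c=get_calibration(n);K=c["camera_matrix"];T=c["T"]
    p=(np.atleast_2d(P)-T[:3,3])@T[:3,:3]; q=p@K.T; return q[:,:2]/q[:,2:]
def ell(mask):
    cs,_=cv2.findContours(mask.astype(np.uint8),cv2.RETR_EXTERNAL,cv2.CHAIN_APPROX_NONE)
    return max(cs,key=cv2.contourArea)
def circ(P):
    A=np.c_[2*P[:,:2],np.ones(len(P))];s=np.linalg.lstsq(A,(P[:,:2]**2).sum(1),rcond=None)[0]
    return s[:2],np.sqrt(s[2]+s[:2]@s[:2])
E
python3 - <<'E'
from rig import ctrl, capture, outline_of
from h import *
for n in("top","side"):
    p,d=capture(n)
    for l,z in(("disc",6),("plinth",38)):
        for r in outline_of(n,l):
            c=ell(r["pixels"])[:,0]
            P=ray(n,c,z); cc,R=circ(P)
            col=p[r["pixels"]].mean(0).round()
            print(n,l,round(r["score"],2),np.round(r["bbox"]),"c",cc.round(1),"R",R.round(1),col)
            if l=="plinth": print(cv2.minAreaRect(P[:,:2].astype(np.float32)))
    # plinth: dark red mask
    hsv=cv2.cvtColor(p,cv2.COLOR_RGB2HSV)
    m=((hsv[...,0]<8)|(hsv[...,0]>172))&(hsv[...,1]>120)&(hsv[...,2]<110)
    c=ell(m)[:,0];P=ray(n,c,38)[:,:2].astype(np.float32);print("red rect",cv2.minAreaRect(P),cv2.boxPoints(cv2.minAreaRect(P)).round(1).tolist())
    # pocket tape
    y,x=np.mgrid[:384,:512]
    a=ray(n,[[0,0]],0)
    g=p.astype(int); mm=(g.sum(2)>0)
    if n=="top": w=(slice(225,268),slice(135,178))
    else: w=(slice(255,288),slice(210,248))
    sub=p[w]; cv2.imwrite(f"pics/pk_{n}.png",cv2.resize(sub[:,:,::-1],None,fx=12,fy=12,interpolation=cv2.INTER_NEAREST))
E
```

```text
top disc 0.74 [329. 222. 354. 246.] c [ 513.3 -228.3] R 23.3 [83. 82. 79.]
top disc 0.67 [354. 264. 377. 286.] c [ 428.4 -270.4] R 23.2 [102.  11.   9.]
top disc 0.66 [286. 200. 312. 222.] c [ 561.3 -145.3] R 22.7 [ 6. 85. 82.]
top disc 0.57 [374. 192. 408. 228.] c [ 556.5 -323.6] R 33.7 [12. 41. 94.]
top plinth 0.7 [100. 181. 255. 303.] c [507.9 101.3] R 132.4 [83. 61. 42.]
((508.3800048828125, 102.1307373046875), (194.696044921875, 272.4202880859375), 7.5332112312316895)
red rect ((508.45941162109375, 105.8716049194336), (151.40350341796875, 231.26576232910156), 7.32101583480835) [[418.6000061035156, 210.89999389648438], [448.1000061035156, -18.5], [598.2999877929688, 0.800000011920929], [568.7999877929688, 230.1999969482422]]
side disc 0.7 [267. 167. 296. 181.] c [ 618.5 -235.9] R 34.5 [103. 103. 100.]
side disc 0.69 [269. 192. 290. 202.] c [ 559.9 -144.1] R 23.2 [ 45. 104. 101.]
side disc 0.56 [301. 158. 332. 174.] c [ 553.4 -325.1] R 34.6 [ 40.  63. 115.]
side disc 0.51 [342. 184. 356. 196.] c [ 426.1 -269.7] R 23.8 [121.  43.  40.]
side plinth 0.84 [157. 213. 306. 338.] c [490.4 127.8] R 137.6 [93. 72. 54.]
((490.27191162109375, 124.49336242675781), (199.15524291992188, 285.4367370605469), 7.52279806137085)
red rect ((502.7957763671875, 113.51145935058594), (156.41775512695312, 243.98641967773438), 7.360451698303223) [[409.6000061035156, 224.5], [440.8999938964844, -17.5], [596.0, 2.5], [564.7000122070312, 244.5]]
```

View pics/pk_top.png

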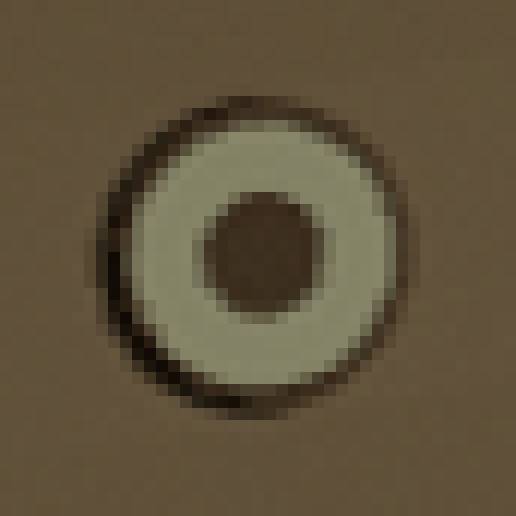

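View pics/pk_side.png

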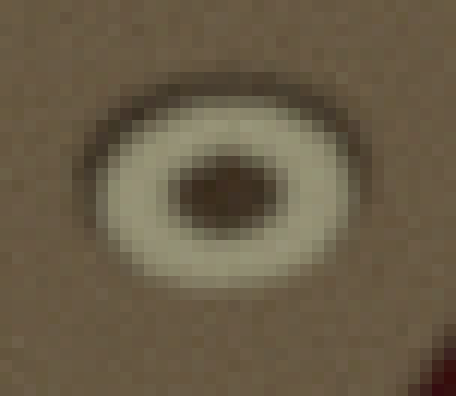

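Run:
```python
from h import *
C=np.array([508.46,105.87]);a=np.radians(7.32);ex=np.array([np.cos(a),np.sin(a)]);ey=np.array([-np.sin(a),np.cos(a)])
def loc(P): v=P[:2]-C; return np.round([v@ex,v@ey],1)
for n,pts in(("top",[((155.5,246.0),36),((156.5-.5,245.9-.5),30)]),("side",[((210+226/12-.5,255+192/12-.5),30)])):
    for uv,z in pts:
        P=ray(n,[uv],z)[0]; print(n,uv,z,P.round(1),loc(P))
# tape ring fits & disc
for n in("top","side"):
    p=np.load(f"{n}0.npz")["p"].astype(int)
    w=(slice(225,268),slice(135,178)) if n=="top" else (slice(255,288),slice(210,248))
    s=p[w]; m=(s[...,2]>(88 if n=="top" else 98)); m=m.astype(np.uint8)
    nn,l,st,ce=cv2.connectedComponentsWithStats(m);k=1+np.argmax(st[1:,4]);m=(l==k)
    c=ell(m)[:,0]+[w[1].start,w[0].start]
    P=ray(n,c,30);cc,R=circ(P);print("tape",n,cc.round(1),R.round(1),loc(cc))
    u=np.round(proj(n,[[513,-228,6]])[0]).astype(int); print("disc px",u)
    s=p[u[1]-18:u[1]+18,u[0]-25:u[0]+25]; cv2.imwrite(f"pics/d_{n}.png",cv2.resize(s[:,:,::-1].astype(np.uint8),None,fx=12,fy=12,interpolation=cv2.INTER_NEAREST))
    g=s.sum(2); print(n,g[18,::2],g[2,::2])
```

```text
top (155.5, 246.0) 36 [499.8 140.   36. ] [-4.3 34.9]
top (156.0, 245.4) 30 [500.7 140.7  30. ] [-3.3 35.5]
side (228.33333333333334, 270.5) 30 [500.7 138.3  30. ] [-3.6 33.2]
tape top [499.8 140.1] 19.3 [-4.3 35. ]
disc px [343 233]
top [335 333 337 333 354 345 355 229 256 248 241 245 245 245 243 244 245 250
 238 323 349 349 358 353 343] [332 350 354 351 357 338 348 350 360 346 342 353 356 343 346 355 355 349
 350 344 339 349 355 360 357]
tape side [500.2 138.9] 18.9 [-4.  33.8]
disc px [312 186]
side [442 442 441 455 456 450 442 437 384 308 317 316 315 318 307 314 307 364
 436 437 447 457 453 446 453] [304 313 378 450 446 438 441 443 446 443 421 355 269 196 190 194 180 216
 275 356 445 451 447 450 448]
```

View pics/d_side.png

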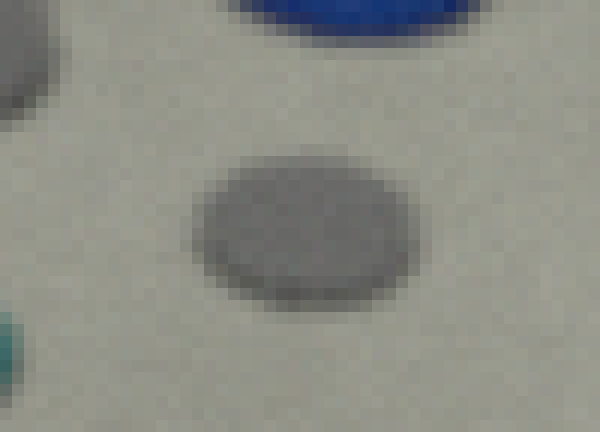

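View pics/d_top.png

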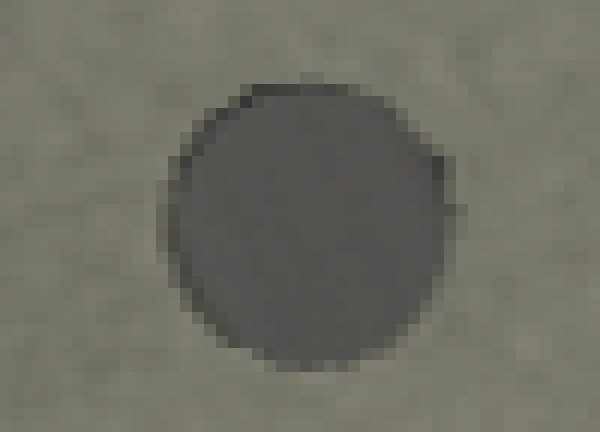

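servo_tool(motion=[{"dr":[0,0,0.91],"delta_pos":[0,0,0],"hand":1.0},{"dr":[0,0,0.91],"delta_pos":[0,0,0],"hand":1.0}], squeeze=20)

```text
time_s: 1.05
eef_pos: [225.9, -473.9, 231.3]
ee_rot: [0.0, 0.998, 0.059, -0.0]
force: [0.2, 0.7, -0.3]
grip_width: 0.999
```

```bash
cat >> h.py <<'E'
from scipy.spatial.transform import Rotation as Ro
def st(): 
    from rig import ctrl
    s=ctrl.sense(); q=s["ee_rot"]; R=Ro.from_quat([q[1],q[2],q[3],q[0]]).as_matrix(); return s,np.array(s["eef_pos"]),R
A=np.radians(7.32)
def goto(P):
    s,p,R=st()
    d=R.T@(np.array(P)-p)/50
    # desired R: tool z down, tool y along -plinth y or + nearest
    y=np.array([-np.sin(A),np.cos(A),0]); y=y if y@R[:,1]>0 else -y
    z=np.array([0,0,-1.]); Rd=np.c_[np.cross(y,z),y,z]
    e=Ro.from_matrix(R.T@Rd).as_rotvec(degrees=True)/10
    print("t",s["time_s"],"pos",p.round(1),"F",np.round(s["force"],1),"w",round(s["grip_width"],3),"| delta units",d.round(3),"turn",e.round(3))
E
python3 -c "
from h import *
goto([513,-228,80])"
```

```text
t 1.05 pos [ 225.9 -473.9  231.3] F [ 0.2  0.7 -0.3] w 0.999 | delta units [ 6.283 -4.205  3.026] turn [ 0.     0.    -0.053]
```

servo_tool(motion=[{"dr":[0,0,0],"delta_pos":[0.63,-0.42,0.0],"hand":1.0},{"dr":[0,0,0],"delta_pos":[0.63,-0.42,0.0],"hand":1.0},{"dr":[0,0,0],"delta_pos":[0.63,-0.42,0.2],"hand":1.0},{"dr":[0,0,0],"delta_pos":[0.63,-0.42,0.3],"hand":1.0},{"dr":[0,0,0],"delta_pos":[0.63,-0.42,0.4],"hand":1.0},{"dr":[0,0,0],"delta_pos":[0.63,-0.42,0.4],"hand":0.8},{"dr":[0,0,0],"delta_pos":[0.63,-0.42,0.4],"hand":0.8},{"dr":[0,0,0],"delta_pos":[0.63,-0.42,0.4],"hand":0.8},{"dr":[0,0,0],"delta_pos":[0.63,-0.42,0.4],"hand":0.8},{"dr":[0,0,0],"delta_pos":[0.63,-0.42,0.4],"hand":0.8}])

```text
time_s: 2.3
eef_pos: [523.0, -224.4, 83.5]
ee_rot: [0.003, 0.998, 0.056, 0.001]
force: [0.4, -0.2, -0.4]
grip_width: 0.8
```

```bash
python3 -c "
from h import *
goto([513,-228,40])"
```

```text
t 2.3 pos [ 523.  -224.4   83.5] F [ 0.4 -0.2 -0.4] w 0.8 | delta units [-0.21   0.045  0.87 ] turn [ 0.031 -0.015 -0.093]
```

servo_tool(motion=[{"dr":[0.03,-0.02,-0.09],"delta_pos":[-0.21,0.045,0.2],"hand":0.8},{"dr":[0,0,0],"delta_pos":[0,0,0.6],"hand":0.8},{"dr":[0,0,0],"delta_pos":[0,0,0],"hand":0.8}])

```text
time_s: 2.68
eef_pos: [512.6, -226.6, 41.3]
ee_rot: [-0.001, 0.998, 0.066, -0.001]
force: [0.9, 0.6, 1.9]
grip_width: 0.798
```

Run:
```python
from h import *
from rig import capture
goto([513,-228,16])
for n in("side","top"):
    p,d=capture(n); u=proj(n,[[513,-228,20]])[0].astype(int)
    s=p[u[1]-45:u[1]+35,u[0]-50:u[0]+50]; cv2.imwrite(f"pics/g1_{n}.png",cv2.resize(s[:,:,::-1],None,fx=7,fy=7,interpolation=cv2.INTER_CUBIC))
```

```text
t 2.675 pos [ 512.6 -226.6   41.3] F [0.9 0.6 1.9] w 0.798 | delta units [0.007 0.03  0.506] turn [-0.008  0.016  0.021]
```

View pics/g1_side.png

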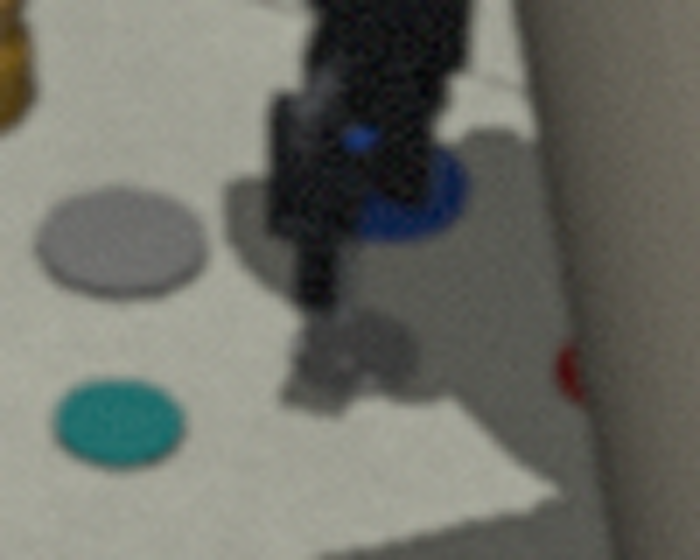

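View pics/g1_top.png

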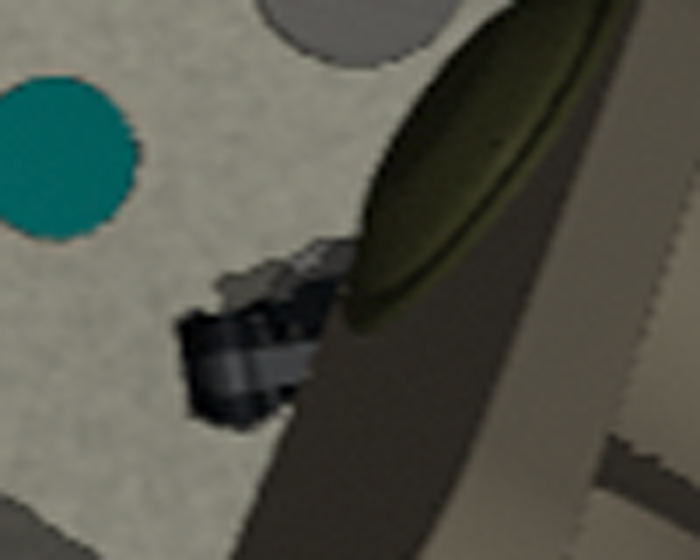

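servo_tool(motion=[{"dr":[0,0,0.02],"delta_pos":[0.0,0.03,0.3],"hand":0.68},{"dr":[0,0,0],"delta_pos":[0,0,0.3],"hand":0.68},{"dr":[0,0,0],"delta_pos":[0,0,0.16],"hand":0.68},{"dr":[0,0,0],"delta_pos":[0,0,0],"hand":0.68}])

```text
time_s: 3.28
eef_pos: [514.7, -230.5, 5.0]
ee_rot: [0.002, 0.998, 0.063, 0.002]
force: [0.1, 0.3, 0.4]
grip_width: 0.678
```

```bash
python3 -c "
from h import *
goto([513,-228,0])"
```

```text
t 3.275 pos [ 514.7 -230.5    5. ] F [0.1 0.3 0.4] w 0.678 | delta units [-0.028 -0.054  0.1  ] turn [ 0.024 -0.018 -0.007]
```

servo_tool(motion=[{"dr":[0.02,-0.02,0],"delta_pos":[-0.03,-0.05,0.04],"hand":0.66},{"dr":[0,0,0],"delta_pos":[0,0,0.04],"hand":0.64},{"dr":[0,0,0],"delta_pos":[0,0,0.02],"hand":0.62},{"dr":[0,0,0],"delta_pos":[0,0,0],"hand":0.62}])

```text
time_s: 3.78
eef_pos: [513.2, -228.2, 0.4]
ee_rot: [0.001, 0.998, 0.063, 0.0]
force: [0.5, 0.5, -0.3]
grip_width: 0.62
```

```bash
python3 -c "
from h import *
goto([513,-228,-5])"
```

```text
t 3.775 pos [ 5.132e+02 -2.282e+02  4.000e-01] F [ 0.5  0.5 -0.3] w 0.62 | delta units [-0.004 -0.004  0.108] turn [ 0.007 -0.002 -0.006]
```

Now feel for the bench in 1 mm steps.

servo_tool(motion=[{"dr":[0,0,0],"delta_pos":[0,0,0.03],"hand":0.62},{"dr":[0,0,0],"delta_pos":[0,0,0.02],"hand":0.62}])

```text
time_s: 4.03
eef_pos: [513.3, -228.2, -2.0]
ee_rot: [0.001, 0.998, 0.063, 0.0]
force: [0.3, -0.3, -0.2]
grip_width: 0.62
```

servo_tool(motion=[{"dr":[0,0,0],"delta_pos":[0,0,0.02],"hand":0.62},{"dr":[0,0,0],"delta_pos":[0,0,0.02],"hand":0.62}])

```text
time_s: 4.28
eef_pos: [513.3, -228.3, -3.6]
ee_rot: [0.001, 0.998, 0.063, 0.0]
force: [-4.0, 1.2, 13.5]
grip_width: 0.623
```

servo_tool(motion=[{"dr":[0,0,0],"delta_pos":[0,0,-0.06],"hand":0.62},{"dr":[0,0,0],"delta_pos":[0,0,0],"hand":0.62},{"dr":[0,0,0],"delta_pos":[0,0,0],"hand":0.4},{"dr":[0,0,0],"delta_pos":[0,0,0],"hand":0.4},{"dr":[0,0,0],"delta_pos":[0,0,0],"hand":0.4},{"dr":[0,0,0],"delta_pos":[0,0,0],"hand":0.4}], squeeze=25)

```text
time_s: 5.03
eef_pos: [513.5, -228.3, -0.3]
ee_rot: [0.001, 0.998, 0.063, 0.0]
force: [-0.6, 0.8, 1.0]
grip_width: 0.54
```

servo_tool(motion=[{"dr":[0,0,0],"delta_pos":[0,0,-0.2],"hand":0.4},{"dr":[0,0,0],"delta_pos":[0,0,-0.5],"hand":0.4},{"dr":[0,0,0],"delta_pos":[0,0,-0.8],"hand":0.4},{"dr":[0,0,0],"delta_pos":[0,0,-0.8],"hand":0.4},{"dr":[0,0,0],"delta_pos":[0,0,0],"hand":0.4}])

```text
time_s: 5.65
eef_pos: [513.0, -228.0, 119.5]
ee_rot: [0.001, 0.998, 0.063, 0.0]
force: [0.3, -0.2, -1.7]
grip_width: 0.539
```

Run:
```python
from h import *
from rig import capture
goto([508.46+35*np.sin(A),105.87-35*np.cos(A),110])
p0=st()[1]
for n in("side",):
    p,d=capture(n); u=proj(n,[p0])[0].astype(int)
    s=p[u[1]-40:u[1]+40,u[0]-50:u[0]+50]; cv2.imwrite(f"pics/g2_{n}.png",cv2.resize(s[:,:,::-1],None,fx=7,fy=7,interpolation=cv2.INTER_CUBIC))
```

```text
t 5.65 pos [ 513.  -228.   119.5] F [ 0.3 -0.2 -1.7] w 0.539 | delta units [ 0.755 -5.935  0.182] turn [ 0.008 -0.002 -0.006]
```

View pics/g2_side.png

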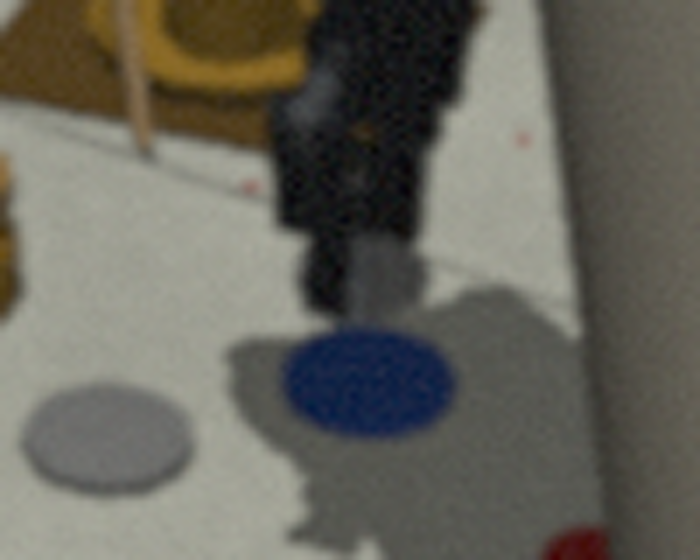

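servo_tool(motion=[{"dr":[0,0,0],"delta_pos":[0.05,-0.4,0],"hand":0.4},{"dr":[0,0,0],"delta_pos":[0.07,-0.6,0],"hand":0.4},{"dr":[0,0,0],"delta_pos":[0.08,-0.7,0],"hand":0.4},{"dr":[0,0,0],"delta_pos":[0.08,-0.7,0],"hand":0.4},{"dr":[0,0,0],"delta_pos":[0.08,-0.7,0],"hand":0.4},{"dr":[0,0,0],"delta_pos":[0.08,-0.7,0],"hand":0.4},{"dr":[0,0,0],"delta_pos":[0.08,-0.7,0],"hand":0.4},{"dr":[0,0,0],"delta_pos":[0.08,-0.7,0],"hand":0.4},{"dr":[0,0,0],"delta_pos":[0.05,-0.5,0],"hand":0.4},{"dr":[0,0,0],"delta_pos":[0.03,-0.2,0],"hand":0.4},{"dr":[0,0,0],"delta_pos":[0,0,0],"hand":0.4}])

```text
time_s: 7.08
eef_pos: [498.3, 90.2, 107.8]
ee_rot: [-0.005, 0.998, 0.065, -0.012]
force: [0.5, -0.4, -2.0]
grip_width: 0.544
```

```bash
python3 -c "
from h import *
goto([508.95,70.65,45])"
```

```text
t 7.075 pos [498.3  90.2 107.8] F [ 0.5 -0.4 -2. ] w 0.544 | delta units [0.191 0.431 1.246] turn [-0.07   0.136  0.015]
```

servo_tool(motion=[{"dr":[-0.07,0.136,0.015],"delta_pos":[0.19,0.43,0],"hand":0.4},{"dr":[0,0,0],"delta_pos":[0,0,0],"hand":0.4},{"dr":[0,0,0],"delta_pos":[0,0,0],"hand":0.4}])

```text
time_s: 7.45
eef_pos: [511.2, 66.8, 106.8]
ee_rot: [0.001, 0.998, 0.062, 0.0]
force: [1.2, 0.2, -0.9]
grip_width: 0.54
```

```bash
python3 -c "
from h import *
goto([508.95,70.65,45])"
```

```text
t 7.45 pos [511.2  66.8 106.8] F [ 1.2  0.2 -0.9] w 0.54 | delta units [-0.036 -0.083  1.236] turn [ 0.006 -0.003 -0.016]
```

servo_tool(motion=[{"dr":[0,0,-0.015],"delta_pos":[-0.03,-0.07,0.3],"hand":0.4},{"dr":[0,0,0],"delta_pos":[0,0,0.4],"hand":0.4},{"dr":[0,0,0],"delta_pos":[0,0,0.3],"hand":0.4},{"dr":[0,0,0],"delta_pos":[0,0,0.1],"hand":0.4},{"dr":[0,0,0],"delta_pos":[0,0,0],"hand":0.4}])

```text
time_s: 8.07
eef_pos: [508.2, 70.5, 47.7]
ee_rot: [0.0, 0.998, 0.064, -0.001]
force: [0.1, 0.3, 0.2]
grip_width: 0.534
```

```bash
python3 -c "
from h import *
goto([508.95,70.65,36])"
```

```text
t 8.075 pos [508.2  70.5  47.7] F [0.1 0.3 0.2] w 0.534 | delta units [ 0.016 -0.001  0.235] turn [ 0.003  0.006 -0.001]
```

servo_tool(motion=[{"dr":[0,0,0],"delta_pos":[0.015,0,0.1],"hand":0.4},{"dr":[0,0,0],"delta_pos":[0,0,0.06],"hand":0.4},{"dr":[0,0,0],"delta_pos":[0,0,0.02],"hand":0.4},{"dr":[0,0,0],"delta_pos":[0,0,0],"hand":0.4}])

```text
time_s: 8.57
eef_pos: [509.7, 70.6, 39.2]
ee_rot: [0.0, 0.998, 0.064, 0.001]
force: [-0.3, -0.2, -0.2]
grip_width: 0.537
```

Run:
```python
from h import *
from rig import capture
goto([508.95,70.65,35.7])
p0=st()[1]
for n in("side",):
    p,d=capture(n); u=proj(n,[p0])[0].astype(int)
    s=p[u[1]-40:u[1]+40,u[0]-50:u[0]+50]; cv2.imwrite(f"pics/g3_{n}.png",cv2.resize(s[:,:,::-1],None,fx=7,fy=7,interpolation=cv2.INTER_CUBIC))
```

```text
t 8.575 pos [509.7  70.6  39.2] F [-0.3 -0.2 -0.2] w 0.537 | delta units [-0.015 -0.003  0.069] turn [ 0.005 -0.006 -0.   ]
```

View pics/g3_side.png

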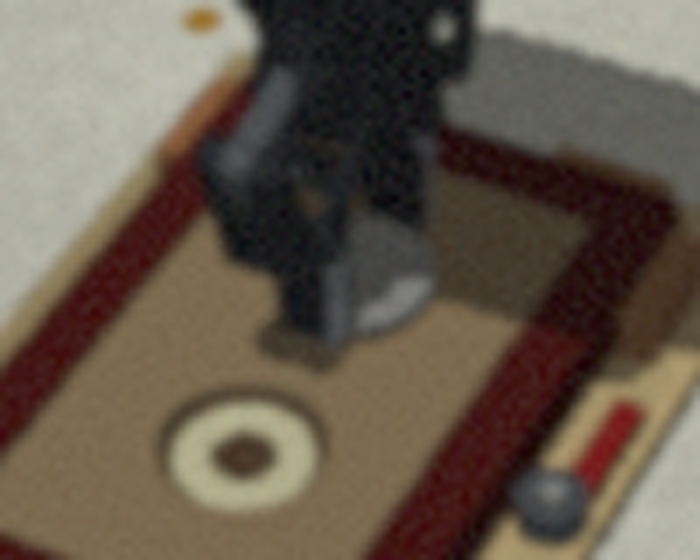

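servo_tool(motion=[{"dr":[0,0,0],"delta_pos":[-0.01,0,0.03],"hand":0.4},{"dr":[0,0,0],"delta_pos":[0,0,0.02],"hand":0.4}])

```text
time_s: 8.88
eef_pos: [509.3, 70.5, 36.8]
ee_rot: [0.0, 0.998, 0.064, 0.001]
force: [-0.3, -0.2, -0.4]
grip_width: 0.534
```

servo_tool(motion=[{"dr":[0,0,0],"delta_pos":[0,0,0.02],"hand":0.4},{"dr":[0,0,0],"delta_pos":[0,0,0.01],"hand":0.4}])

```text
time_s: 9.12
eef_pos: [509.6, 70.5, 35.6]
ee_rot: [0.0, 0.998, 0.064, 0.001]
force: [-1.2, -1.3, 7.4]
grip_width: 0.543
```

servo_tool(motion=[{"dr":[0,0,0],"delta_pos":[0,0,0],"hand":0.58},{"dr":[0,0,0],"delta_pos":[0,0,0],"hand":0.58},{"dr":[0,0,0],"delta_pos":[0,0,0],"hand":0.58},{"dr":[0,0,0],"delta_pos":[0,0,0],"hand":0.58}])

```text
time_s: 9.62
eef_pos: [509.6, 70.5, 35.5]
ee_rot: [0.001, 0.998, 0.064, 0.001]
force: [0.5, -0.3, -0.6]
grip_width: 0.577
```

```bash
cat > look.py <<'E'
from h import *
from rig import capture
import sys
goto([499.8,140,35.7])
C=np.array([508.46,105.87]);a=A;ex=np.array([np.cos(a),np.sin(a)]);ey=np.array([-np.sin(a),np.cos(a)])
v=st()[1][:2]-C; print("tcp local",(v@ex).round(1),(v@ey).round(1))
for n in sys.argv[2:]:
    p,d=capture(n); u=proj(n,[[503,110,36]])[0].astype(int)
    s=p[u[1]-35:u[1]+35,u[0]-45:u[0]+45]; cv2.imwrite(f"pics/{sys.argv[1]}_{n}.png",cv2.resize(s[:,:,::-1],None,fx=8,fy=8,interpolation=cv2.INTER_CUBIC)); print(n,"crop origin",u-[45,35])
    np.savez(f"{sys.argv[1]}_{n}.npz",p=p)
E
python3 look.py h1 side top
```

```text
t 9.625 pos [509.6  70.5  35.5] F [ 0.5 -0.3 -0.6] w 0.577 | delta units [-0.017 -1.404 -0.006] turn [ 0.007 -0.013 -0.001]
tcp local -3.4 -35.3
side crop origin [190 224]
top crop origin [126 208]
```

View pics/h1_side.png

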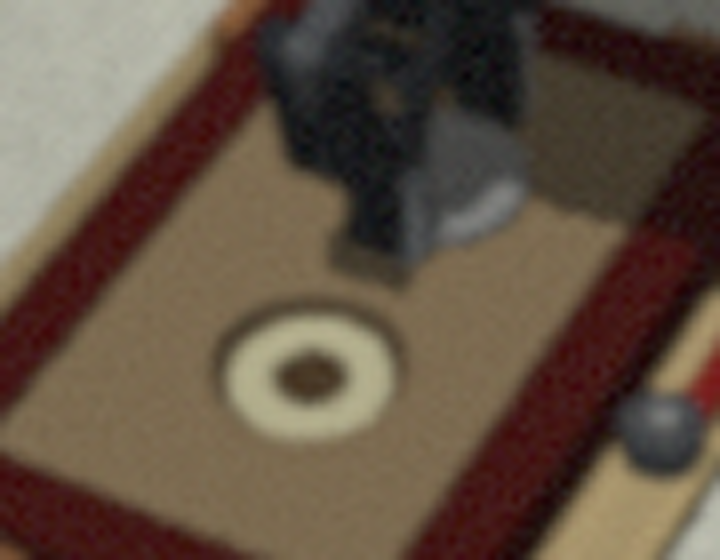

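View pics/h1_top.png

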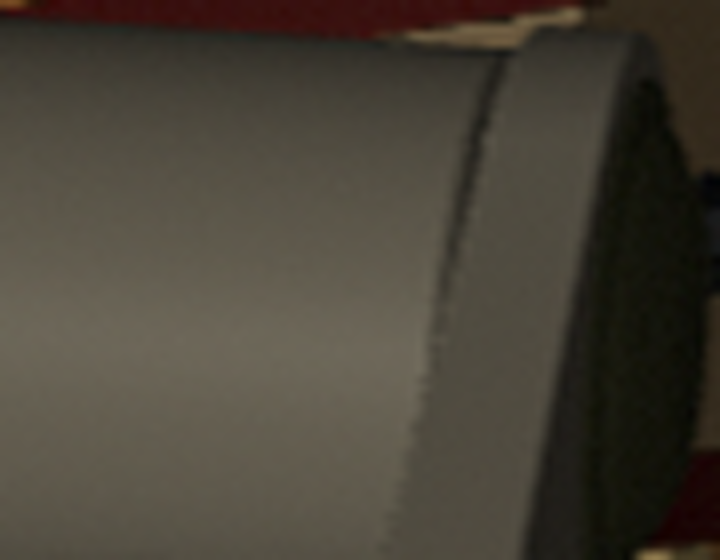

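```bash
cat > ov.py <<'E'
from h import *
import sys
def ov(name,cam,circs,out,org,sz=(70,90),f=8):
    p=np.load(f"{name}_{cam}.npz")["p"]; s=p[org[1]:org[1]+sz[0],org[0]:org[0]+sz[1]]
    im=cv2.resize(s[:,:,::-1],None,fx=f,fy=f,interpolation=cv2.INTER_CUBIC)
    t=np.linspace(0,2*np.pi,90)
    for (x,y,z,r) in circs:
        q=proj(cam,np.c_[x+r*np.cos(t),y+r*np.sin(t),0*t+z]); q=((q-org+.5)*f).astype(int)
        cv2.polylines(im,[q.reshape(-1,1,2)],True,(0,255,0),1)
    cv2.imwrite(out,im)
E
python3 - <<'E'
from ov import ov
ov("h1","side",[(509.6,70.5,42,24),(509.6,70.5,36,24),(499.8,140,36,24.8)],"pics/ov1.png",(190,224))
E
```

```text
(no output)
```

View pics/ov1.png

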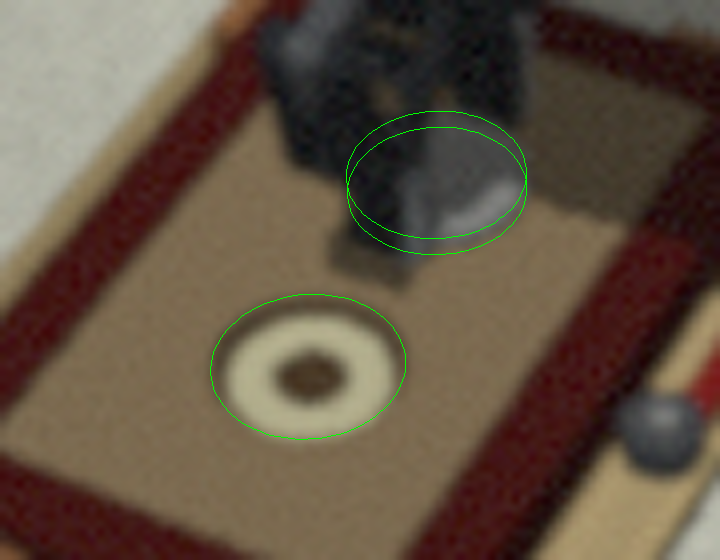

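servo_tool(motion=[{"dr":[0,0,0],"delta_pos":[0,-0.06,0],"hand":0.58},{"dr":[0,0,0],"delta_pos":[0,-0.1,0],"hand":0.58},{"dr":[0,0,0],"delta_pos":[0,-0.1,0],"hand":0.58},{"dr":[0,0,0],"delta_pos":[0,-0.1,0],"hand":0.58},{"dr":[0,0,0],"delta_pos":[0,-0.1,0],"hand":0.58},{"dr":[0,0,0],"delta_pos":[0,-0.1,0],"hand":0.58},{"dr":[0,0,0],"delta_pos":[0,-0.1,0],"hand":0.58},{"dr":[0,0,0],"delta_pos":[0,-0.1,0],"hand":0.58},{"dr":[0,0,0],"delta_pos":[0,0,0],"hand":0.58}])

```text
time_s: 10.85
eef_pos: [504.3, 111.2, 35.5]
ee_rot: [0.001, 0.998, 0.064, 0.001]
force: [-0.0, 0.3, 0.0]
grip_width: 0.585
```

```bash
python3 look.py h2 side
```

```text
t 10.85 pos [504.3 111.2  35.5] F [-0.   0.3  0. ] w 0.585 | delta units [-0.016 -0.582 -0.005] turn [ 0.007 -0.013  0.002]
tcp local -3.4 5.8
side crop origin [190 224]
```

View pics/h2_side.png

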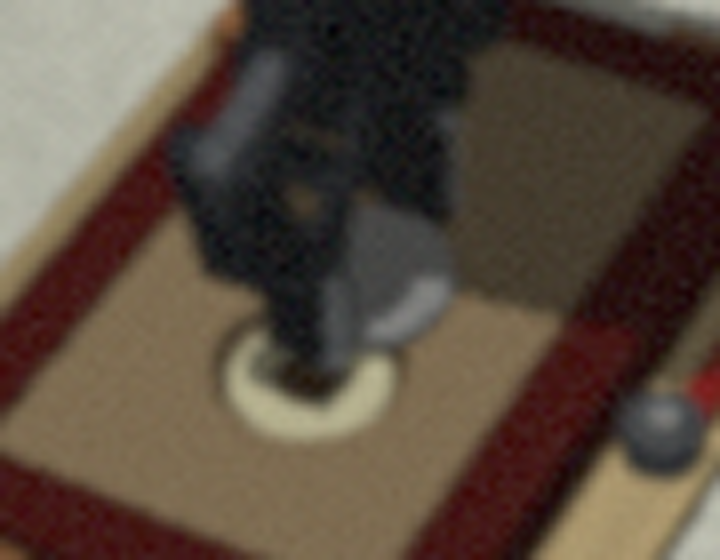

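servo_tool(motion=[{"dr":[0,0,0],"delta_pos":[-0.005,-0.08,0],"hand":0.58},{"dr":[0,0,0],"delta_pos":[-0.005,-0.08,0],"hand":0.58},{"dr":[0,0,0],"delta_pos":[-0.005,-0.08,0],"hand":0.58},{"dr":[0,0,0],"delta_pos":[0,-0.08,0],"hand":0.58},{"dr":[0,0,0],"delta_pos":[0,-0.06,0],"hand":0.58},{"dr":[0,0,0],"delta_pos":[0,-0.06,0],"hand":0.58},{"dr":[0,0,0],"delta_pos":[0,-0.06,0],"hand":0.58},{"dr":[0,0,0],"delta_pos":[0,0,0],"hand":0.58}])

```text
time_s: 11.9
eef_pos: [500.2, 137.4, 35.4]
ee_rot: [0.001, 0.998, 0.064, 0.001]
force: [-0.4, 0.0, 0.8]
grip_width: 0.582
```

```bash
python3 look.py h3 side
```

```text
t 11.9 pos [500.2 137.4  35.4] F [-0.4  0.   0.8] w 0.582 | delta units [-0.001 -0.053 -0.005] turn [ 0.007 -0.014 -0.   ]
tcp local -4.2 32.3
side crop origin [190 224]
```

View pics/h3_side.png

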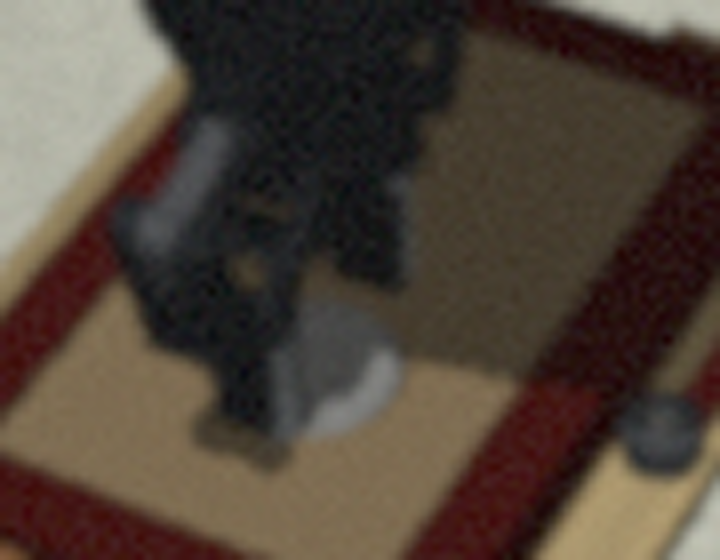

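Run:
```python
from ov import ov
ov("h3","side",[(499.8,140,36,24.0)],"pics/ov3.png",(190,224))
```

```text
(no output)
```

View pics/ov3.png

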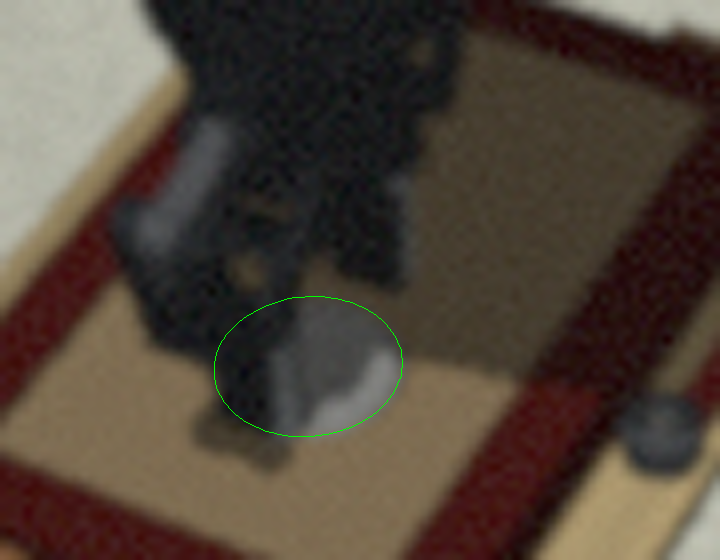

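servo_tool(motion=[{"dr":[0,0,0],"delta_pos":[0,0,-0.2],"hand":0.58},{"dr":[0,0,0],"delta_pos":[0,-0.05,-0.5],"hand":0.0},{"dr":[0,0,0],"delta_pos":[0,0,-0.2],"hand":0.0},{"dr":[0,0,0],"delta_pos":[0,0,0],"hand":0.0},{"dr":[0,0,0],"delta_pos":[0,0,0],"hand":0.0},{"dr":[0,0,0],"delta_pos":[0,0,0],"hand":0.0}])

```text
time_s: 12.7
eef_pos: [499.4, 139.3, 81.8]
ee_rot: [0.001, 0.998, 0.063, 0.001]
force: [0.1, 0.4, -0.8]
grip_width: -0.001
```

```bash
python3 look.py h4 side
python3 - <<'E'
from ov import ov
ov("h4","side",[(499.8,140,36,24.0)],"pics/ov4.png",(190,224))
E
```

```text
t 12.7 pos [499.4 139.3  81.8] F [ 0.1  0.4 -0.8] w -0.001 | delta units [ 0.009 -0.015  0.922] turn [ 0.007 -0.006 -0.005]
tcp local -4.7 34.3
side crop origin [190 224]
```

View pics/ov4.png

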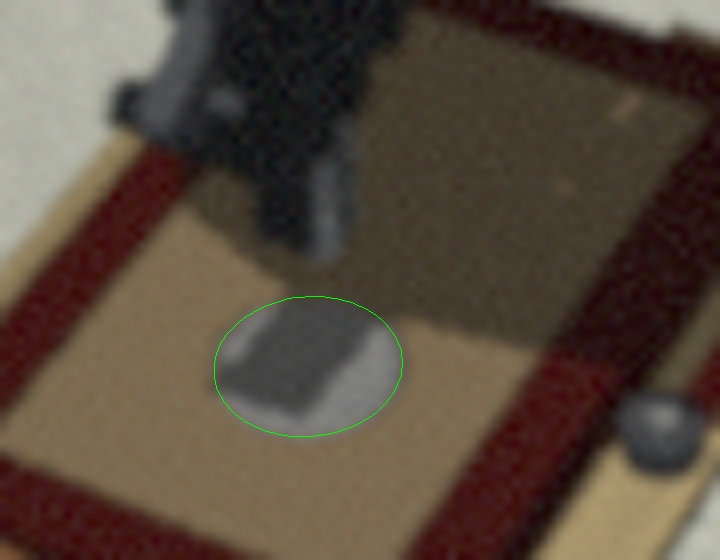

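servo_tool(motion=[{"dr":[0,0,0],"delta_pos":[0.01,-0.015,0.4],"hand":0.0},{"dr":[0,0,0],"delta_pos":[0,0,0.25],"hand":0.0},{"dr":[0,0,0],"delta_pos":[0,0,0.1],"hand":0.0},{"dr":[0,0,0],"delta_pos":[0,0,0],"hand":0.0}])

```text
time_s: 13.25
eef_pos: [499.7, 139.9, 42.5]
ee_rot: [0.001, 0.998, 0.063, 0.0]
force: [0.1, -0.1, -0.4]
grip_width: -0.003
```

servo_tool(motion=[{"dr":[0,0,0],"delta_pos":[0,0,0.06],"hand":0.0},{"dr":[0,0,0],"delta_pos":[0,0,0.02],"hand":0.0},{"dr":[0,0,0],"delta_pos":[0,0,0.02],"hand":0.0}])

```text
time_s: 13.62
eef_pos: [500.4, 140.0, 38.2]
ee_rot: [0.001, 0.998, 0.063, 0.001]
force: [0.1, 0.1, -0.7]
grip_width: -0.005
```

servo_tool(motion=[{"dr":[0,0,0],"delta_pos":[0,0,0.02],"hand":0.0}])

```text
time_s: 13.75
eef_pos: [500.4, 140.0, 37.2]
ee_rot: [0.001, 0.998, 0.063, 0.001]
force: [0.5, 0.3, -0.4]
grip_width: 0.001
```

servo_tool(motion=[{"dr":[0,0,0],"delta_pos":[0,0,0.015],"hand":0.0}])

```text
time_s: 13.88
eef_pos: [500.4, 140.0, 36.5]
ee_rot: [0.001, 0.998, 0.063, 0.001]
force: [1.1, 0.2, -0.1]
grip_width: -0.003
```

servo_tool(motion=[{"dr":[0,0,0],"delta_pos":[0,0,0.015],"hand":0.0}])

```text
time_s: 14.0
eef_pos: [500.6, 140.0, 36.0]
ee_rot: [0.001, 0.998, 0.063, 0.001]
force: [-2.4, -0.3, 8.2]
grip_width: 0.004
```

servo_tool(motion=[{"dr":[0,0,0],"delta_pos":[0,0,0.01],"hand":0.0}])

```text
time_s: 14.12
eef_pos: [500.8, 140.0, 36.0]
ee_rot: [0.001, 0.998, 0.063, 0.002]
force: [-1.9, -0.8, 7.0]
grip_width: 0.004
```

servo_tool(motion=[{"dr":[0,0,0],"delta_pos":[0,0,0.022],"hand":0.0}])

```text
time_s: 14.25
eef_pos: [501.0, 140.0, 35.9]
ee_rot: [0.001, 0.998, 0.064, 0.002]
force: [-6.0, -0.3, 16.1]
grip_width: -0.004
```

servo_tool(motion=[{"dr":[0,0,0],"delta_pos":[-0.004,0,0.024],"hand":0.0},{"dr":[0,0,0],"delta_pos":[-0.004,0,0.024],"hand":0.0},{"dr":[0,0,0],"delta_pos":[-0.004,0,0.024],"hand":0.0},{"dr":[0,0,0],"delta_pos":[-0.004,0,0.024],"hand":0.0},{"dr":[0,0,0],"delta_pos":[-0.004,0,0.024],"hand":0.0},{"dr":[0,0,0],"delta_pos":[-0.004,0,0.024],"hand":0.0}])

```text
time_s: 15.0
eef_pos: [501.1, 139.9, 36.0]
ee_rot: [0.001, 0.998, 0.064, 0.004]
force: [-4.3, 0.1, 14.0]
grip_width: -0.002
```

servo_tool(motion=[{"dr":[0,0,0],"delta_pos":[-0.004,0,0.03],"hand":0.0},{"dr":[0,0,0],"delta_pos":[-0.004,0,0.03],"hand":0.0},{"dr":[0,0,0],"delta_pos":[-0.004,0,0.03],"hand":0.0},{"dr":[0,0,0],"delta_pos":[-0.004,0,0.03],"hand":0.0},{"dr":[0,0,0],"delta_pos":[-0.004,0,0.03],"hand":0.0}])

```text
time_s: 15.62
eef_pos: [501.1, 139.9, 35.9]
ee_rot: [0.002, 0.998, 0.065, 0.006]
force: [-5.3, -0.6, 17.4]
grip_width: 0.001
```

servo_tool(motion=[{"dr":[0,0,0],"delta_pos":[0,0,-0.1],"hand":0.0},{"dr":[0,0,0],"delta_pos":[0,0,-0.6],"hand":0.0},{"dr":[0,0,0],"delta_pos":[0,0,-0.9],"hand":0.0},{"dr":[0,0,0],"delta_pos":[-0.5,0.5,-0.7],"hand":0.0},{"dr":[0,0,0],"delta_pos":[-0.5,0.8,-0.3],"hand":0.0},{"dr":[0,0,0],"delta_pos":[-0.5,0.8,0],"hand":0.0},{"dr":[0,0,0],"delta_pos":[-0.5,0.8,0],"hand":0.0},{"dr":[0,0,0],"delta_pos":[-0.3,0.8,0],"hand":0.0},{"dr":[0,0,0],"delta_pos":[0,0.4,0],"hand":0.0},{"dr":[0,0,0],"delta_pos":[0,0,0],"hand":0.0},{"dr":[0,0,0],"delta_pos":[0,0,0],"hand":0.0}])

```text
time_s: 17.0
eef_pos: [409.7, -83.7, 171.3]
ee_rot: [0.003, 0.998, 0.065, 0.007]
force: [0.6, 0.2, 0.2]
grip_width: -0.003
```

```bash
python3 look.py h5 side top
python3 - <<'E'
from ov import ov
from h import *
ov("h5","side",[(499.8,140,36,24.0)],"pics/ov5.png",(190,224))
p=np.load("h5_top.npz")["p"]; cv2.imwrite("pics/h5_full.png",p[:,:,::-1])
E
```

```text
t 17.0 pos [409.7 -83.7 171.3] F [0.6 0.2 0.2] w -0.003 | delta units [ 2.332 -4.218  2.718] turn [ 0.038 -0.084  0.018]
tcp local -122.1 -175.4
side crop origin [190 224]
top crop origin [126 208]
```

View pics/ov5.png

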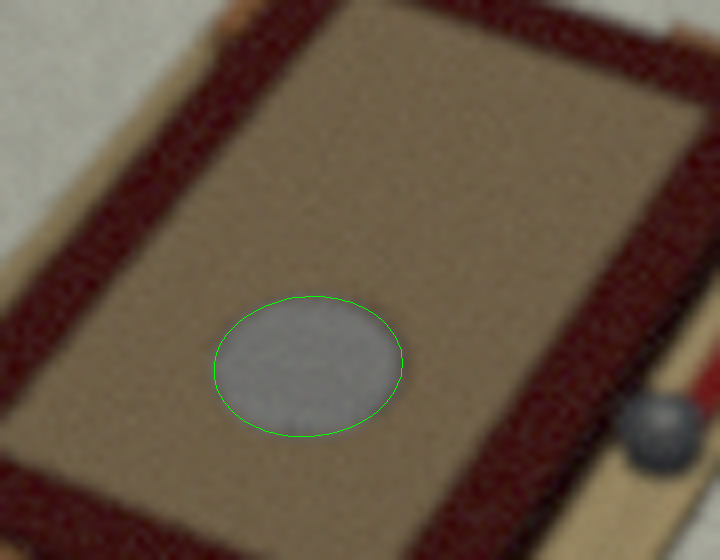

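View pics/h5_full.png

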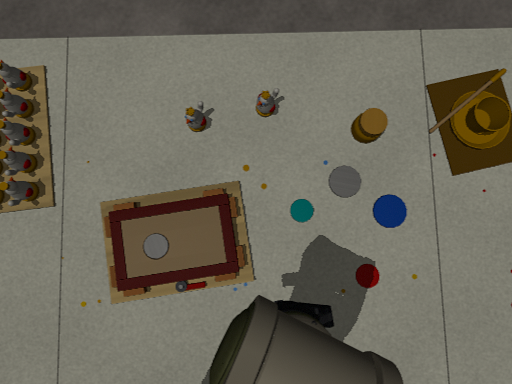

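The disc lies flush in the pocket at top pixel (156, 246). The figurines and the jar stand where they did, and the arm is clear.

```bash
python3 -c "
from rig import ticket
print(ticket.finish_job())"
```

```text
the job is handed in; nothing more can be done
None
```

The disc is in the pocket and the job is handed in at about 17 s of the 72 s allowed. No verdict was reported.

- **Placing and sliding:** I gripped the small grey disc and laid it on the clear half at about (-3.4, -35) mm plinth-local. I loosened the fingers there for about 0.5 s, then pushed it along the board with the fingers loosely round it. It dropped into the pocket at about (-4, 35) mm without wedging.
- **Pressing:** With the fingers shut, I pressed on the middle of the disc for about 1.3 s. Readings at the end of each step were 14 to 17 N, with a sideways force of 4 to 6 N. Then I lifted clear.
- **Last checks:** In both pictures the disc lies flush inside the pocket outline, and the side view matches to within about 1 mm. The figurines and jar look unmoved, judged by eye. The arm is clear and the last force reading was near zero.
- **What disagreed:**
  - The closed grip read about 46 mm on a 48 mm disc.
  - The two cameras placed the pocket 1 to 2 mm apart.
  - On the way over, the arm overshot the clear half by about 20 mm, with the disc about 70 mm above the board; I corrected this before lowering it.

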